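# Tighten a specimen clamp ring with a pin spanner

### The arm

A 6-joint arm with a two-finger parallel gripper is mounted at the origin on the work surface. World frame = base frame: x ahead of the robot, y to its left, z up, the work surface at z = 0. Lengths are in mm, angles in rad, forces in N, time in s.
With the tool pointing down it reaches from about 275 to 1000 mm from the base axis. Payload 8.4 kg.
Tool frame: the origin (TCP) lies midway between the tips of the shut fingers; the grasp point (between the pads) lies 19 mm behind it; z points along the fingers, y is the line along which they close (so a half turn about z gives the same grasp; the last joint's range is limited). The gripper opens to 85 mm and grips with 20 to 120 N. Pads are 22 mm wide; open, the fingers measure 114 mm over their backs; the gripper's body (76 mm by 85 mm) begins 54 mm behind the grasp point. The pads swing forward as they close: fully open they stand 13 mm farther back than shut.
Start: joints at [1.189, 0.353, 1.633, -0, 1.155, -0.002], TCP at [231.708, 580.465, 231.281] pointing down, gripper open.
Joint ranges: [-2.63, 2.63], [-0.92, 2.1], [0.06, 2.66], [-1.3, 4.44], [0, 2.69], [-3.02, 3.02]. Speed limits (rad/s): [2.22, 2.22, 2.79, 3.14, 3.14, 3.14].

### API

Orientations are given as [roll, pitch, yaw] about the fixed x, y, z axes, in that order (R = Rz(yaw) Ry(pitch) Rx(roll)).
In Python, from rig import r gives the robot as it stands.
- The arm moves only by the tool servo_tool, never from a script. Its argument "deltas" is a list of rows, each an object of numbers: "x", "y", "z": the shift along the world's x, y, z in mm; "rx", "ry", "rz": the turn, a rotation vector about the world's x, y, z in rad; "gripper": the gripper's target within -1 to 1 (fully open at 1, half-way at 0, shut at -1). A call has 1 to 10 rows; each row is the pose to reach, as a shift and turn from the pose commanded when the call began; what a row does not reach only later rows make up. A row lasts 1/10 s, in which the tool goes at most 50 mm and 8.59 degrees, less where a joint would pass 70% of its speed; a pose out of reach is approached as far as the arm can. A call with a gripper value outside its range is refused whole. The fingers move at their own pace and stop on an object; "newtons" is the grip in N (left out, the last holds). Time passes only in rows, so rows that repeat a pose let the fingers close. It gives the time, the measured TCP pose, the force, the opening and the grip force at its end, in the units of the state.
- r.sense(): the state, without advancing time (a new reading comes with each control period).
- r.grab_frame(name): name is "side" or "top" or "wrist"; returns the picture (384x512x3 uint8, blue, green, red); there is no depth.
- r.camera_params(name): a dict with "mtx" (3x3 intrinsics, pixels), "eye" and "orientation" of the camera in the world. Camera axes: x right, y down, z forward; pixel columns grow to the right and rows downward; lengths in mm; the calibration is good to about 2 mm. A picture is of the moment at which its call begins: read the wrist's pose just before it. camera_params takes no time and is no camera call; for the wrist camera it gives the pose at the moment of the call.
- r.sign_off(): hands the job in; it is judged then, once.
Trained networks look in the newest picture that a camera, given by its name, has taken for a name from the list of things; names that differ only in an ending like _2 or _b are one class to them, and where a whole thing is asked for, a point or a joint stands for the part that bears it (a point fixed in the world has none). Each returns a list of dicts, best first, with "conf" (0 to 1); they miss things now and then, are a little off and sometimes report something else, mostly with a low value. They report only what shows in the picture. A call takes as long as a camera call.
- r.recognise(name, camera): "box" ([left, top, width, height] in pixels, round what is visible of it).
The state is a dict: "clock": time; "qpos": joint angles; "qvel": joint speeds; "joint_efforts": joint torques, N m; "eef_pos": TCP position; "tcp_rot": TCP orientation; "contact_force": force on the tool from outside, world axes, zero at the start; "wrist_torque": the same for the moment, N m; "opening": opening from 0.0 (shut) to 1.0 (fully open); "grasp_force": force on a finger pad.
Only numpy, scipy, OpenCV 4.12 (cv2) and the standard library are available. Lean on these libraries where they do the work, as an engineer would, in place of code of your own. Each camera call takes 0.05 s, during which the arm holds its last target. There are 200 camera calls.

### The job

Tighten the clamp ring on the friction tester's specimen holder with the pin spanner: lower both its pins together into the ring's two holes, feeling for them lightly because the sprung platform beneath must never be pushed down more than 5 mm, and do not turn the ring until both pins are fully in, with the spanner's bar down on the ring. Turn it gently clockwise (seen from above) with both pins kept in, and stop as soon as it comes up against its stop, without forcing it. Then lift the spanner out, stand it upright near the middle of its tray and let go, leaving the brass weight, the bottle and the case where they are.

Things in the scene. Friction and masses are not known exactly. Their poses are not given: they have to be found in the camera images.
- tester: Friction tester: low white case 300 (x) x 360 (y) x 70 mm high with a black deck, fixed on the bench. Origin under the middle of the case, at bench level; z up. On the deck: the round specimen holder (axis at x -20, y 0 mm) and a black column at x +100, y +145 mm, 50 x 50 mm, with a head 70 x 50 mm, rising 245 mm above the deck.
- ring_axis (a point): Point fixed to the tester: centre of the clamp ring's flat top face while unpressed, 100 mm above the bench; axes as the tester's. Aluminium ring: 96 mm across, 12 mm thick, open empty bore 50 mm across and 12 mm deep. Two opposite holes in the face, 70 mm apart (35 mm from the axis), 10 mm across plus 1.5 mm chamfer, 12 mm deep. See joint ring for where.
- platform (a joint): Travel (m) of the sprung platform that carries the ring, straight down; 0 at rest. About 1.5 N starts it, then 1.5 N more per mm pressed (9 N at 5 mm). It springs back. More than 5 mm overloads it.
- ring (a joint): Turn q (rad) of the clamp ring, growing clockwise seen from above: 0 loose, 0.90 tight against a hard stop; starts at 0.10 to 0.35. Needs 0.3 N m and stays put; over 1.4 N m (20 N a pin) is forcing it. The line through its holes is the tester's y axis turned by u - q about +z, where u, anywhere within -0.35 to +0.35 rad, is not measured: the holes must be seen or felt for.
- spanner_grip (a point): Middle of the pin spanner's black handle, 55 mm above the underside of its round foot (28 mm across), on which it stands; z up, y along its cross-bar. 0.2 to 0.36 kg. Handle: plate 14 (x) x 32 mm (y), 19 to 81 mm above the underside. Steel bar: 16 (x) x 86 mm (y), 11 to 19 mm above it. The foot enters the ring's bore freely; the bar then lies on the ring.
- pin_a (a point): Centre of the tip of the spanner's pin on the +y side: round steel pin, 7 mm across, 10 mm long below the bar, 35 mm along y from the spanner's middle; tip 54 mm below spanner_grip, 1 mm above the level of the foot's underside.
- pin_b (a point): Centre of the tip of the other pin, alike, 35 mm along -y from the spanner's middle.
- tray: Grey open tool tray, fixed, 150 x 150 mm outside, 18 mm high, walls 4 mm, floor top 4 mm above its origin, which lies under its centre on the bench. The spanner stands in it at the start and returns to it.
- weight_mid (a point): Bystander: brass weight, 32 mm across, 42 mm high, standing on the tester's deck; point at its middle, 20 mm up.
- bottle_mid (a point): Bystander: white bottle, 50 mm across, 110 mm high, on the bench; point half-way up.
- case_mid (a point): Bystander: closed grey case 90 x 120 x 30 mm on the bench; point at its centre.

How it is judged:
By the outcome, as a careful person would: the job done as asked, in the order asked, and still so for the second after the job is handed in, with the robot touching nothing.
It also fails if it takes over 67 s, if anything falls off the work surface, if the arm or the gripper's body presses on something with over 40 N, if the wrist force passes 120 N, or if a joint passes its speed limit or range.

## Working session

There is one attempt and no reset: what is moved stays moved. The work goes in short steps, Python scripts to look and compute and a tool call to move; the robot and the scene stay as the last step left them, time stands still between calls to the robot, and variables do not carry over. Pictures are saved under pics/ and viewed, at most 10 in all, crops included, and the job is handed in when it is done.

Besides the shell and the picture viewer there is one more tool, called after ">>>" as a command line: name --argument value ..., lists and objects as JSON in quotes. servo_tool: Moves the arm, as the interface text tells. Its arguments: {"type":"object","properties":{"deltas":{"type":"array","items":{"type":"object","properties":{"x":{"type":"number"},"y":{"type":"number"},"z":{"type":"number"},"rx":{"type":"number"},"ry":{"type":"number"},"rz":{"type":"number"},"gripper":{"type":"number"}}}},"newtons":{"type":"number"}},"required":["deltas"]}

```bash
mkdir -p pics; ls
python3 - <<'E'
from rig import r
import cv2,numpy as np
s=r.sense();print(s['clock'],s['eef_pos'],s['tcp_rot'],s['contact_force'],s['opening'])
ims=[]
for c in ['side','top','wrist']:
    im=r.grab_frame(c);cv2.imwrite(f'pics/{c}0.png',im);ims.append(im)
    p=r.camera_params(c);print(c,np.round(p['mtx'],1).tolist(),p['eye'],p['orientation'])
    for n in ['tester','tray','spanner_grip','pin_a','ring','weight_mid','bottle_mid','case_mid']:
        print(n,[(d['box'],round(d['conf'],2)) for d in r.recognise(n,c)[:2]])
E
```

```text
pics
0.0 [231.51940945 580.0148663  230.55638758] [-3.14017674e+00 -1.16994915e-05  2.76178400e+00] [ 0.72650123 -0.12057909 -0.10205275] 1.0022852750618858
side [[483.9, 0.0, 253.6], [0.0, 483.9, 191.7], [0.0, 0.0, 1.0]] [ 141.91317623 -615.09318629  769.04332508] [-2.33462528 -0.02045621 -0.65119557]
tester []
tray [([205.3, 277.7, 113.9, 106.3], 0.7)]
spanner_grip [([261.3, 295.3, 14.8, 55.6], 0.55)]
pin_a [([261.1, 298.1, 15.4, 51.0], 0.68)]
ring [([173.2, 137.1, 45.0, 30.4], 0.83)]
weight_mid [([191.4, 178.5, 15.8, 26.3], 0.68), ([171.1, 134.7, 46.7, 32.7], 0.3)]
bottle_mid [([383.4, 244.2, 32.9, 52.3], 0.86), ([112.4, 7.9, 189.2, 246.4], 0.6)]
case_mid [([300.7, 205.2, 67.6, 57.7], 0.87)]
top [[452.8, 0.0, 249.4], [0.0, 452.8, 189.3], [0.0, 0.0, 1.0]] [ 439.75612853  -72.70988236 1143.02413024] [-3.02774502 -0.02625226 -1.56904339]
tester [([36.2, 89.8, 196.8, 160.6], 0.79)]
tray [([281.1, 205.3, 72.6, 73.6], 0.74)]
spanner_grip [([308.7, 225.9, 27.1, 26.7], 0.72)]
pin_a [([307.1, 230.9, 31.3, 18.6], 0.86), ([33.6, 91.1, 203.8, 161.2], 0.34)]
ring [([132.8, 168.7, 42.9, 43.0], 0.75)]
weight_mid [([197.1, 212.1, 12.7, 15.8], 0.7)]
bottle_mid [([340.4, 123.1, 24.2, 23.5], 0.64)]
case_mid [([257.3, 120.8, 51.8, 45.6], 0.61)]
wrist [[280.5, 0.0, 249.5], [0.0, 280.5, 188.0], [0.0, 0.0, 1.0]] [156.16598516 610.54709703 375.75025585] [ 2.81824792e+00 -3.25233472e-04  1.18985989e+00]
tester [([69.2, 354.6, 47.2, 27.3], 0.59)]
tray []
spanner_grip [([70.1, 353.9, 46.9, 29.8], 0.55)]
pin_a []
ring []
weight_mid []
bottle_mid []
case_mid []
```

```bash
cat > h.py <<'E'
import numpy as np,cv2
from scipy.spatial.transform import Rotation as R
from rig import r
def cam(c):
    p=r.camera_params(c);return np.array(p['mtx']),np.array(p['eye']),R.from_euler('xyz',p['orientation']).as_matrix()
def ray(c,uv,z,P=None):
    K,e,M=P or cam(c);d=M@np.linalg.solve(K,[uv[0],uv[1],1]);return e+d*(z-e[2])/d[2]
def proj(c,X,P=None):
    K,e,M=P or cam(c);q=K@(M.T@(np.array(X,float)-e));return q[:2]/q[2]
E
python3 - <<'E'
from h import *
for n,uv,z in [('tray',(317.4,242.1),9),('span',(322.5,240),30),('ring',(154.2,190.2),100),('weight',(203.4,220),90),('bottle',(352.5,134.8),60),('case',(283.2,143.6),20)]: print(n,ray('top',uv,z).round(1))
for n,uv,z in [('ring',(195.7,152.3),96),('spanbottom',(268.5,345),8),('weight',(199.3,191.6),90)]: print(n,ray('side',uv,z).round(1))
im=cv2.imread('pics/top0.png');cv2.imwrite('pics/topc.png',cv2.resize(im[80:290,30:370],None,fx=2.35,fy=2.35,interpolation=cv2.INTER_CUBIC))
E
```

```text
tray [ 437.4 -272.4    9. ]
span [ 442.6 -281.3   30. ]
ring [555.9 119.8 100. ]
weight [488.    6.4  90. ]
bottle [ 699.6 -354.    60. ]
case [ 685.  -187.3   20. ]
ring [552.  109.4  96. ]
spanbottom [ 426.9 -308.9    8. ]
weight [494.2   5.4  90. ]
```

View pics/topc.png

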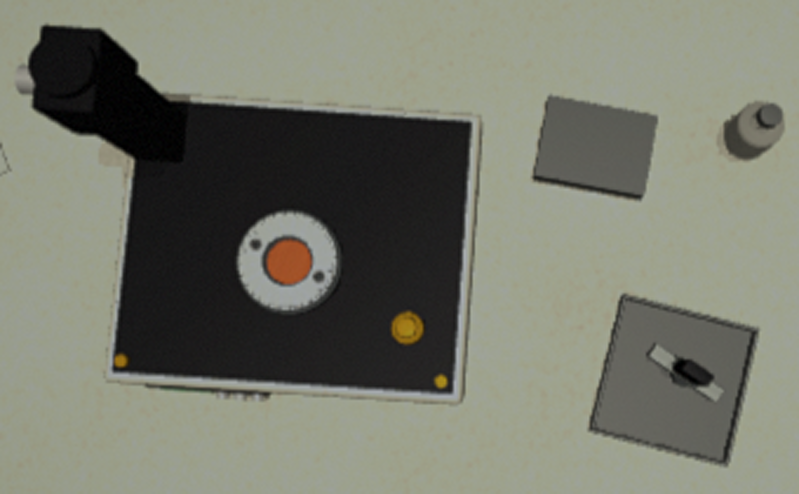

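View pics/side0.png

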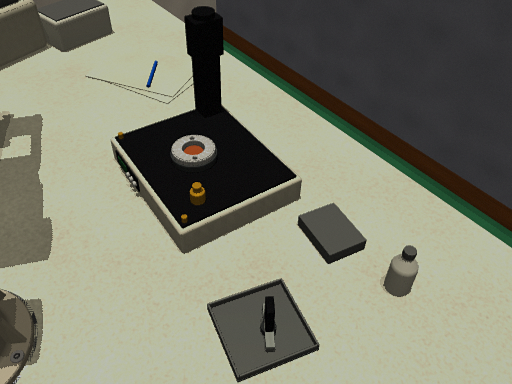

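Run:
```python
from h import *
f=lambda x,y:(x/2.35+30-.3,y/2.35+80-.3)
a,b=ray('top',f(652,352),20),ray('top',f(719,394),20);print('bar',a,b,(a+b)/2,np.arctan2(*(a-b)[[1,0]]))
a,b=ray('top',f(256,244),100),ray('top',f(319,276.5),100);print('holes',a,b,(a+b)/2,np.linalg.norm(a-b),np.arctan2(*(a-b)[[1,0]]))
c=[ray('top',f(*p),70)for p in [(134,96),(480,116),(462,402),(108,379)]];print('deck',np.round(c,1),np.mean(c,0))
c=[ray('top',f(*p),18)for p in [(623,295),(758,328),(727,464),(590,430)]];print('tray',np.round(c,1),np.mean(c,0))
```

```text
bar [ 468.50224667 -245.36321057   20.        ] [ 424.62553995 -315.57890682   20.        ] [ 446.56389331 -280.47105869   20.        ] 1.0122800056077206
holes [571.19198723 155.90394456 100.        ] [539.40013514  93.58774876 100.        ] [555.29606119 124.74584666 100.        ] 69.95734499785551 1.0990458776956415
deck [[727.  291.1  70. ]
 [709.  -62.9  70. ]
 [417.  -46.6  70. ]
 [439.2 304.5  70. ]] [573.06067916 121.49094076  70.        ]
tray [[ 528.9 -215.5   18. ]
 [ 494.2 -359.1   18. ]
 [ 351.9 -323.    18. ]
 [ 387.  -179.5   18. ]] [ 440.51033257 -269.25649873   18.        ]
```

>>> servo_tool --deltas '[{"x": 11,"y": -43,"z": 0,"rz": -0.09,"gripper": 1},{"x": 22,"y": -86,"z": 0,"rz": -0.18},{"x": 34,"y": -135,"z": 0,"rz": -0.27},{"x": 46,"y": -184,"z": 0,"rz": -0.37},{"x": 58,"y": -232,"rz": -0.47},{"x": 70,"y": -280,"rz": -0.57},{"x": 82,"y": -328,"rz": -0.67},{"x": 94,"y": -376,"rz": -0.77},{"x": 106,"y": -424,"rz": -0.87},{"x": 118,"y": -472,"rz": -0.97}]'

```text
invalid input
```

>>> servo_tool --deltas '[{"x": 12,"y": -48,"z": -5,"rz": -0.1},{"x": 24,"y": -96,"z": -10,"rz": -0.2},{"x": 36,"y": -144,"z": -15,"rz": -0.3},{"x": 48,"y": -192,"z": -20,"rz": -0.4},{"x": 60,"y": -240,"z": -25,"rz": -0.5},{"x": 72,"y": -288,"z": -30,"rz": -0.6},{"x": 84,"y": -336,"z": -35,"rz": -0.7},{"x": 96,"y": -384,"z": -40,"rz": -0.78},{"x": 97,"y": -388,"z": -40,"rz": -0.78},{"x": 97,"y": -388,"z": -40,"rz": -0.78}]'

```text
invalid input
```

Run:
```python
from h import *
s=r.sense();print(s['clock'],s['eef_pos'],s['tcp_rot'],s['qpos'],s['contact_force'])
im=r.grab_frame('wrist');cv2.imwrite('pics/w1.png',im);p=r.camera_params('wrist');print(p['eye'],p['orientation'])
for n in ['spanner_grip','tray']:
    print(n,[(d['box'],round(d['conf'],2)) for d in r.recognise(n,'wrist')[:2]])
```

```text
1.35 [231.704254   580.48230642 231.30493211] [ 3.14155090e+00 -3.75708259e-05  2.76174840e+00] [ 1.18859529e+00  3.52975310e-01  1.63338009e+00  4.11741241e-05
  1.15519558e+00 -2.37340725e-03] [ 0.29829191 -0.32285035 -0.49710813]
[156.16630469 610.54782927 375.73892583] [ 2.81824784e+00 -3.06966747e-04  1.18986000e+00]
spanner_grip []
tray [([75.0, 353.8, 40.2, 29.8], 0.63)]
```

View pics/w1.png

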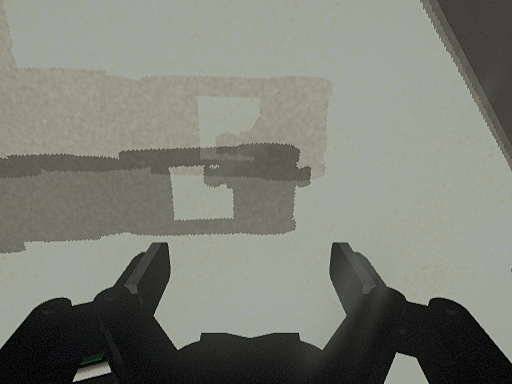

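The wrist picture shows only bare bench and the open fingers (tips near (160,250) and (340,250)). The moves were refused, so I'll try a single row with every key given.

>>> servo_tool --deltas '[{"x": 11,"y": -43,"z": 0,"rx": 0,"ry": 0,"rz": -0.09,"gripper": 1}]' --newtons 40

```text
clock: 1.6
eef_pos: [242.3, 540.7, 231.3]
tcp_rot: [3.139, -0.001, 2.673]
contact_force: [0.4, -0.8, -0.3]
opening: 1.001
grasp_force: 0.0
```

>>> servo_tool --deltas '[{"x": 12,"y": -48,"z": 0,"rx": 0,"ry": 0,"rz": -0.1,"gripper": 1},{"x": 24,"y": -96,"z": 0,"rx": 0,"ry": 0,"rz": -0.2,"gripper": 1},{"x": 36,"y": -144,"z": 0,"rx": 0,"ry": 0,"rz": -0.3,"gripper": 1},{"x": 48,"y": -192,"z": 0,"rx": 0,"ry": 0,"rz": -0.4,"gripper": 1},{"x": 60,"y": -240,"z": 0,"rx": 0,"ry": 0,"rz": -0.5,"gripper": 1},{"x": 72,"y": -288,"z": 0,"rx": 0,"ry": 0,"rz": -0.6,"gripper": 1},{"x": 84,"y": -336,"z": 0,"rx": 0,"ry": 0,"rz": -0.7,"gripper": 1},{"x": 96,"y": -384,"z": 0,"rx": 0,"ry": 0,"rz": -0.8,"gripper": 1},{"x": 108,"y": -432,"z": 0,"rx": 0,"ry": 0,"rz": -0.9,"gripper": 1},{"x": 120,"y": -480,"z": 0,"rx": 0,"ry": 0,"rz": -1.0,"gripper": 1}]' --newtons 40

```text
clock: 2.6
eef_pos: [362.9, 55.6, 231.8]
tcp_rot: [3.14, -0.0, 1.668]
contact_force: [1.4, 0.7, -0.0]
opening: 0.999
grasp_force: 0.0
```

>>> servo_tool --deltas '[{"x": 12,"y": -48,"z": -6,"rx": 0,"ry": 0,"rz": -0.1,"gripper": 1},{"x": 24,"y": -96,"z": -12,"rx": 0,"ry": 0,"rz": -0.2,"gripper": 1},{"x": 36,"y": -144,"z": -18,"rx": 0,"ry": 0,"rz": -0.3,"gripper": 1},{"x": 48,"y": -192,"z": -24,"rx": 0,"ry": 0,"rz": -0.4,"gripper": 1},{"x": 60,"y": -240,"z": -30,"rx": 0,"ry": 0,"rz": -0.5,"gripper": 1},{"x": 72,"y": -288,"z": -36,"rx": 0,"ry": 0,"rz": -0.6,"gripper": 1},{"x": 83,"y": -337,"z": -40,"rx": 0,"ry": 0,"rz": -0.66,"gripper": 1},{"x": 83,"y": -337,"z": -40,"rx": 0,"ry": 0,"rz": -0.66,"gripper": 1}]' --newtons 40

```text
clock: 3.4
eef_pos: [447.0, -284.8, 191.0]
tcp_rot: [3.139, 0.001, 1.006]
contact_force: [0.1, 0.7, 0.1]
opening: 0.998
grasp_force: 0.0
```

Run:
```python
from h import *
s=r.sense();print(s['clock'],s['eef_pos'],s['tcp_rot'],s['qpos'],s['contact_force'])
im=r.grab_frame('wrist');cv2.imwrite('pics/w2.png',im);p=r.camera_params('wrist');print(p['eye'],p['orientation'])
for n in ['spanner_grip']:
    print(n,[(d['box'],round(d['conf'],2)) for d in r.recognise(n,'wrist')[:2]])
```

```text
3.4 [ 446.9646615  -284.8003454   190.95718386] [3.13922565e+00 1.06235528e-03 1.00635775e+00] [-5.69466492e-01  2.49729651e-01  1.87769598e+00 -1.23903781e-03
  1.01179505e+00 -4.37330969e-03] [0.05761404 0.67206631 0.06839965]
[ 489.89988138 -213.21116841  335.23947738] [ 2.81836562e+00 -7.90252103e-06 -5.63720170e-01]
spanner_grip [([236.1, 129.4, 23.8, 76.4], 0.67)]
```

View pics/w2.png

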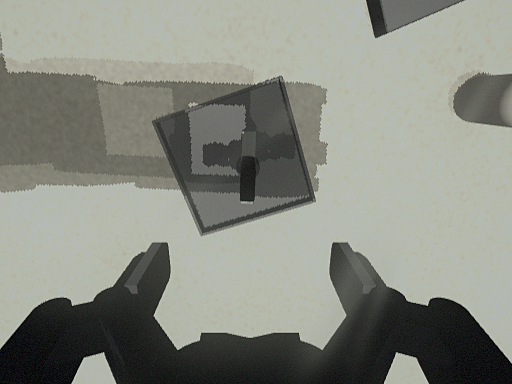

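The spanner stands between the fingers, with its bar ends at about (249.5,131) and (246.5,203). The tray corners are at (281,77), (314,200), (202,235) and (153,122).

Run:
```python
from h import *
P=cam('wrist')
a,b=ray('',(249.5,131),23,P),ray('',(246.7,202.5),23,P);print('bar',a,b,(a+b)/2,np.linalg.norm(a-b),np.arctan2(*(a-b)[[1,0]]))
im=cv2.imread('pics/w2.png')
cv2.imwrite('pics/w2c.png',cv2.resize(im[70:240,145:320],None,fx=3.4,fy=3.4,interpolation=cv2.INTER_CUBIC))
c=[ray('',p,18,P) for p in [(281,77),(314,200),(202,235),(153,122)]];print(np.round(c,1),np.mean(c,0))
m=(a+b)/2
for z in (23,85): print(z,proj('',[m[0],m[1],z],P))
```

```text
bar [ 468.55858522 -243.77343692   23.        ] [ 420.77489006 -313.36091469   23.        ] [ 444.66673764 -278.5671758    23.        ] 84.4138530369367 0.969072202987107
[[ 526.2 -214.4   18. ]
 [ 490.3 -355.6   18. ]
 [ 348.2 -322.1   18. ]
 [ 383.1 -179.1   18. ]] [ 436.98475801 -267.82188174   18.        ]
23 [248.04176081 168.23717938]
85 [247.63663135 184.79900185]
```

View pics/w2c.png

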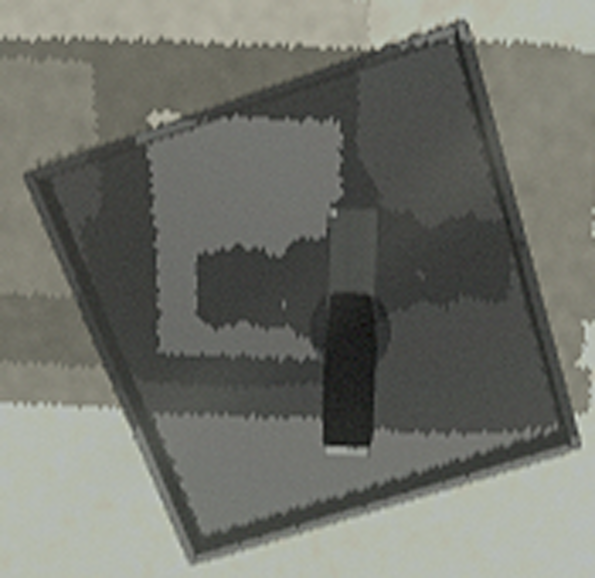

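>>> servo_tool --deltas '[{"x": -1,"y": 1,"z": -40,"rx": 0,"ry": 0,"rz": -0.03,"gripper": 1},{"x": -1,"y": 1,"z": -80,"rx": 0,"ry": 0,"rz": -0.03,"gripper": 1},{"x": -1,"y": 1,"z": -115,"rx": 0,"ry": 0,"rz": -0.03,"gripper": 1},{"x": -1,"y": 1,"z": -140,"rx": 0,"ry": 0,"rz": -0.03,"gripper": 1},{"x": -1,"y": 1,"z": -151,"rx": 0,"ry": 0,"rz": -0.03,"gripper": 1},{"x": -1,"y": 1,"z": -151,"rx": 0,"ry": 0,"rz": -0.03,"gripper": 0},{"x": -1,"y": 1,"z": -151,"rx": 0,"ry": 0,"rz": -0.03,"gripper": -1},{"x": -1,"y": 1,"z": -151,"rx": 0,"ry": 0,"rz": -0.03,"gripper": -1},{"x": -1,"y": 1,"z": -151,"rx": 0,"ry": 0,"rz": -0.03,"gripper": -1},{"x": -1,"y": 1,"z": -151,"rx": 0,"ry": 0,"rz": -0.03,"gripper": -1}]' --newtons 80

```text
clock: 4.5
eef_pos: [445.3, -278.9, 41.2]
tcp_rot: [3.14, -0.0, 0.982]
contact_force: [-5.8, 3.9, -1.4]
opening: 0.149
grasp_force: 80.0
```

>>> servo_tool --deltas '[{"x": 0,"y": 0,"z": 0,"rx": 0,"ry": 0,"rz": 0,"gripper": -1},{"x": 0,"y": 0,"z": 0,"rx": 0,"ry": 0,"rz": 0,"gripper": -1}]' --newtons 80

```text
clock: 4.7
eef_pos: [445.2, -278.8, 41.0]
tcp_rot: [3.14, -0.0, 0.982]
contact_force: [-0.1, 0.7, 8.0]
opening: 0.151
grasp_force: 79.4
```

Run:
```python
from h import *
s=r.sense();print(s['clock'],s['eef_pos'],s['tcp_rot'],s['contact_force'],s['wrist_torque'],s['opening'],s['grasp_force'])
```

```text
4.7 [ 445.19159937 -278.84528867   40.96562639] [ 3.14041744e+00 -9.83474359e-05  9.81656299e-01] [-0.13189283  0.69882152  7.95120281] [ 0.11414818  0.07120871 -0.048436  ] 0.15137385649425844 79.35942649841309
```

>>> servo_tool --deltas '[{"x": 0,"y": 0,"z": 20,"rx": 0,"ry": 0,"rz": 0,"gripper": -1},{"x": 0,"y": 0,"z": 60,"rx": 0,"ry": 0,"rz": 0,"gripper": -1},{"x": 0,"y": 15,"z": 100,"rx": 0,"ry": 0,"rz": 0,"gripper": -1},{"x": 6,"y": 45,"z": 135,"rx": 0,"ry": 0,"rz": 0,"gripper": -1},{"x": 14,"y": 85,"z": 155,"rx": 0,"ry": 0,"rz": 0.02,"gripper": -1},{"x": 23,"y": 130,"z": 160,"rx": 0,"ry": 0,"rz": 0.04,"gripper": -1},{"x": 33,"y": 175,"z": 160,"rx": 0,"ry": 0,"rz": 0.06,"gripper": -1},{"x": 43,"y": 220,"z": 160,"rx": 0,"ry": 0,"rz": 0.08,"gripper": -1},{"x": 53,"y": 265,"z": 160,"rx": 0,"ry": 0,"rz": 0.1,"gripper": -1},{"x": 63,"y": 305,"z": 160,"rx": 0,"ry": 0,"rz": 0.1,"gripper": -1}]' --newtons 80

```text
clock: 5.7
eef_pos: [507.3, 28.5, 200.1]
tcp_rot: [-3.141, 0.0, 1.083]
contact_force: [1.1, 0.2, -2.5]
opening: 0.154
grasp_force: 78.6
```

>>> servo_tool --deltas '[{"x": 6,"y": 27,"z": 0,"rx": 0,"ry": 0,"rz": 0,"gripper": -1},{"x": 6,"y": 27,"z": 0,"rx": 0,"ry": 0,"rz": 0,"gripper": -1},{"x": 6,"y": 27,"z": 0,"rx": 0,"ry": 0,"rz": 0,"gripper": -1},{"x": 6,"y": 27,"z": 0,"rx": 0,"ry": 0,"rz": 0,"gripper": -1}]' --newtons 80

```text
clock: 6.1
eef_pos: [513.2, 52.7, 199.9]
tcp_rot: [-3.141, 0.001, 1.081]
contact_force: [0.8, -0.6, -2.2]
opening: 0.153
grasp_force: 78.5
```

Run:
```python
from h import *
s=r.sense();print(s['clock'],s['eef_pos'],s['tcp_rot'],s['qpos'],s['contact_force'],s['wrist_torque'])
P=cam('wrist');im=r.grab_frame('wrist');cv2.imwrite('pics/w3.png',im);np.savez('w3.npz',K=P[0],e=P[1],M=P[2]);print(P[1])
g=cv2.cvtColor(im,cv2.COLOR_BGR2GRAY)
for n in ['ring','spanner_grip','pin_a']:
    print(n,[(d['box'],round(d['conf'],2)) for d in r.recognise(n,'wrist')[:2]])
cv2.imwrite('pics/w3c.png',cv2.resize(im[0:300,110:410],None,fx=2,fy=2,interpolation=cv2.INTER_CUBIC))
```

```text
6.1 [513.15060501  52.7253185  199.94451991] [-3.14091576e+00  8.20255335e-04  1.08148979e+00] [ 9.96844130e-02  2.19168610e-01  1.89557526e+00 -3.57409536e-04
  1.02786732e+00  5.89176034e-01] [ 0.76944794 -0.64734053 -2.19656981] [-0.07672486 -0.02654767 -0.02396242]
[552.05395668 124.67962739 344.35053537]
ring [([198.9, 30.5, 111.3, 120.1], 0.66)]
spanner_grip [([228.7, 167.1, 41.9, 163.4], 0.96)]
pin_a [([232.9, 170.9, 36.7, 164.5], 0.65)]
```

View pics/w3c.png

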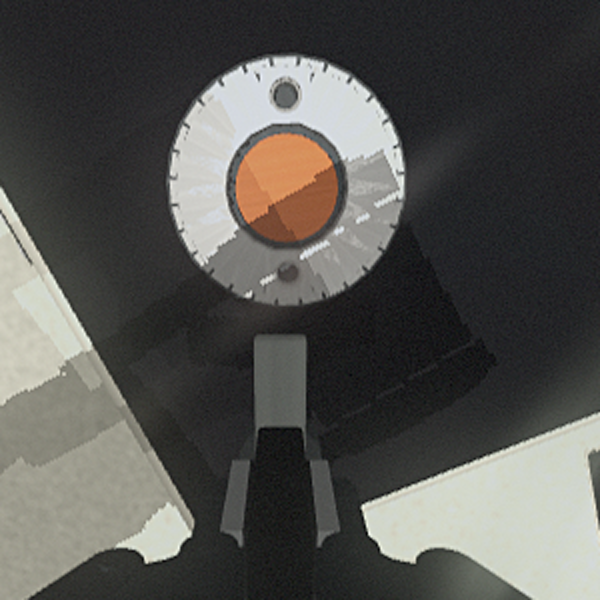

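The ring shows clearly, with its holes at crop (285.5,94) and (288,271.5). The held bar's far end runs from (254,335) to (306,335), parallel to the image columns.

Run:
```python
from h import *
d=np.load('w3.npz');P=(d['K'],d['e'],d['M'])
im=cv2.imread('pics/w3.png')
f=lambda x,y:((x+.5)/2+110-.5,(y+.5)/2-.5)
a,b=ray('',f(285.5,94),100,P),ray('',f(288,271.5),100,P)
print('holes',a,b,(a+b)/2,np.linalg.norm(a-b),np.arctan2(*(a-b)[[1,0]]))
# orange bore disc (z~88) and its rim
hsv=cv2.cvtColor(im,cv2.COLOR_BGR2HSV);m=cv2.inRange(hsv,(3,120,60),(20,255,255))[:180]
c=max(cv2.findContours(m,0,1)[0],key=cv2.contourArea);e=cv2.fitEllipse(c);print('orange',e,ray('',e[0],88,P))
# hole centroids, dark blobs
g=cv2.cvtColor(im,cv2.COLOR_BGR2GRAY)
for q in (f(285.5,94),f(288,271.5)):
    x,y=map(round,q);w=g[y-7:y+8,x-7:x+8].astype(float);t=(w.min()+np.median(w))/2
    k=(w<t).astype(np.uint8);n,l,st,ce=cv2.connectedComponentsWithStats(k);j=l[7,7];print('blob',st[j],ce[j]+[x-7,y-7],'manual',q)
# spanner
zt=199.9-37+19
for L,Rr in (((254,335),(306,335)),((254,425),(306,425))):
    p,q=ray('',f(*L),zt,P),ray('',f(*Rr),zt,P);print('bar',p,q,(p+q)/2,np.linalg.norm(p-q))
```

```text
holes [570.49605246 154.64641352 100.        ] [539.03634729  92.94989117 100.        ] [554.76619988 123.79815235 100.        ] 69.25441444158932 1.099251779758323
orange ((252.8861083984375, 93.31594848632812), (50.254032135009766, 53.01499557495117), 2.9444451332092285) [554.66382481 123.80703416  88.        ]
blob [  0   0  15  15 213] [251.97183099  47.00469484] manual (252.5, 46.75)
blob [ 2  3 10  9 61] [253.85245902 136.67213115] manual (253.75, 135.5)
bar [525.68784923  91.74461924 181.9       ] [539.36236501  84.44507128 181.9       ] [532.52510712  88.09484526 181.9       ] 15.500831661479365
bar [511.5847881   66.23446716 181.9       ] [526.01876721  58.5318704  181.9       ] [518.80177766  62.38316878 181.9       ] 16.360615815152446
```

>>> servo_tool --deltas '[{"x": 21,"y": 36,"z": -5,"rx": 0,"ry": 0,"rz": 0.018,"gripper": -1},{"x": 36,"y": 62,"z": -20,"rx": 0,"ry": 0,"rz": 0.018,"gripper": -1},{"x": 42,"y": 72,"z": -30,"rx": 0,"ry": 0,"rz": 0.018,"gripper": -1},{"x": 42,"y": 72,"z": -30,"rx": 0,"ry": 0,"rz": 0.018,"gripper": -1},{"x": 42,"y": 72,"z": -30,"rx": 0,"ry": 0,"rz": 0.018,"gripper": -1}]' --newtons 80

```text
clock: 6.8
eef_pos: [554.9, 124.7, 169.9]
tcp_rot: [-3.14, 0.001, 1.1]
contact_force: [0.2, 0.0, -3.2]
opening: 0.151
grasp_force: 78.4
```

Run:
```python
from h import *
s=r.sense();print(s['clock'],s['eef_pos'],s['tcp_rot'],s['contact_force'],s['wrist_torque'])
P=cam('wrist');im=r.grab_frame('wrist');cv2.imwrite('pics/w4.png',im);np.savez('w4.npz',K=P[0],e=P[1],M=P[2]);print(P[1])
cv2.imwrite('pics/w4c.png',cv2.resize(im[100:280,150:350],None,fx=3.2,fy=3.2,interpolation=cv2.INTER_CUBIC))
```

```text
6.8 [554.94018592 124.65341234 169.90125875] [-3.14042799e+00  1.41988509e-03  1.09984627e+00] [ 0.15837982  0.03326778 -3.21533611] [ 0.0100706  -0.04038645  0.00054883]
[592.63953325 197.36156549 314.27950608]
```

View pics/w4c.png

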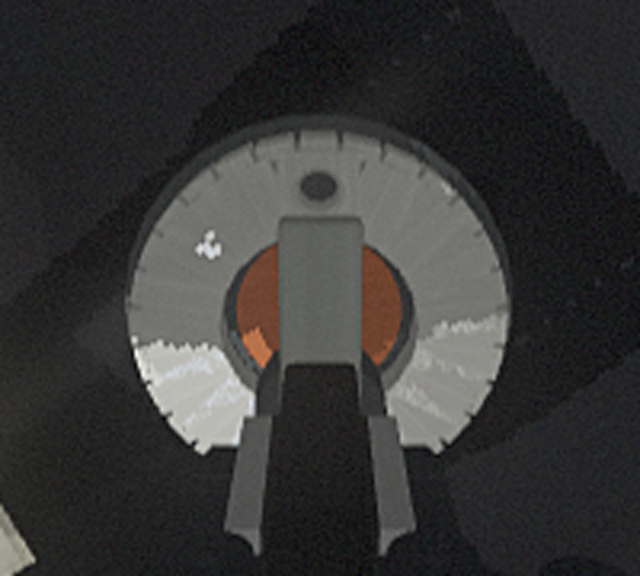

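The far hole is at crop (318.5,186), just beyond the bar end, which runs from (279.5,218) to (362.5,218).

Run:
```python
from h import *
d=np.load('w4.npz');P=(d['K'],d['e'],d['M'])
f=lambda x,y:((x+.5)/3.2+150-.5,(y+.5)/3.2+100-.5)
D=np.array([np.cos(1.0998),np.sin(1.0998)]);N=np.array([D[1],-D[0]]) # N: image right
t=np.array([554.94,124.65])
def show(n,p): print(n,p.round(2),'along/right from TCP',((p[:2]-t)@D).round(2),((p[:2]-t)@N).round(2))
show('hole',ray('',f(318.5,186),100,P))
zt=169.9-37+19
for y in (218,290,355):
  for n,x in (('L',279.5+(355-218)*0*0),('R',362.5)): show(f'bar{y}{n}',ray('',f(x,y),zt,P))
show('ringc from w3',np.array([554.77,123.8,100]))
# bore rim at z=100: left/right edges
for x in (224,413): show('bore',ray('',f(x,308),100,P))
for x in (126,508): show('rim',ray('',f(x,308),100,P))
```

```text
hole [570.7  155.52 100.  ] along/right from TCP 34.65 0.03
bar218L [566.77 163.55 151.9 ] along/right from TCP 40.03 -7.11
bar218R [580.55 156.52 151.9 ] along/right from TCP 40.02 8.36
bar290L [560.14 151.   151.9 ] along/right from TCP 25.84 -7.32
bar290R [574.29 143.78 151.9 ] along/right from TCP 25.82 8.56
bar355L [553.83 139.07 151.9 ] along/right from TCP 12.34 -7.53
bar355R [568.34 131.67 151.9 ] along/right from TCP 12.33 8.75
ringc from w3 [554.77 123.8  100.  ] along/right from TCP -0.83 0.23
bore [534.91 138.31 100.  ] along/right from TCP 3.08 -24.05
bore [577.73 116.47 100.  ] along/right from TCP 3.05 24.02
rim [512.7  149.64 100.  ] along/right from TCP 3.1 -48.98
rim [599.24 105.5  100.  ] along/right from TCP 3.03 48.17
```

>>> servo_tool --deltas '[{"x": 0.5,"y": 1.3,"z": -12,"rx": 0,"ry": 0,"rz": 0,"gripper": -1},{"x": 0.5,"y": 1.3,"z": -25,"rx": 0,"ry": 0,"rz": 0,"gripper": -1},{"x": 0.5,"y": 1.3,"z": -30,"rx": 0,"ry": 0,"rz": 0,"gripper": -1},{"x": 0.5,"y": 1.3,"z": -30,"rx": 0,"ry": 0,"rz": 0,"gripper": -1},{"x": 0.5,"y": 1.3,"z": -31,"rx": 0,"ry": 0,"rz": 0,"gripper": -1},{"x": 0.5,"y": 1.3,"z": -32,"rx": 0,"ry": 0,"rz": 0,"gripper": -1},{"x": 0.5,"y": 1.3,"z": -32,"rx": 0,"ry": 0,"rz": 0,"gripper": -1}]' --newtons 80

```text
clock: 7.55
eef_pos: [556.4, 126.8, 138.5]
tcp_rot: [3.141, -0.0, 1.1]
contact_force: [0.6, 0.6, -3.0]
opening: 0.154
grasp_force: 78.5
```

>>> servo_tool --deltas '[{"x": 0,"y": 0,"z": -1,"rx": 0,"ry": 0,"rz": 0,"gripper": -1},{"x": 0,"y": 0,"z": -2,"rx": 0,"ry": 0,"rz": 0,"gripper": -1},{"x": 0,"y": 0,"z": -3,"rx": 0,"ry": 0,"rz": 0,"gripper": -1},{"x": 0,"y": 0,"z": -3,"rx": 0,"ry": 0,"rz": 0,"gripper": -1}]' --newtons 80

```text
clock: 7.95
eef_pos: [556.1, 126.8, 135.1]
tcp_rot: [-3.141, 0.0, 1.1]
contact_force: [0.3, -0.3, -3.1]
opening: 0.153
grasp_force: 78.5
```

>>> servo_tool --deltas '[{"x": 0,"y": 0,"z": -0.7,"rx": 0,"ry": 0,"rz": 0,"gripper": -1},{"x": 0,"y": 0,"z": -1.5,"rx": 0,"ry": 0,"rz": 0,"gripper": -1},{"x": 0,"y": 0,"z": -1.5,"rx": 0,"ry": 0,"rz": 0,"gripper": -1}]' --newtons 80

```text
clock: 8.25
eef_pos: [556.1, 126.7, 133.6]
tcp_rot: [-3.141, 0.0, 1.1]
contact_force: [-0.1, 0.1, -2.0]
opening: 0.151
grasp_force: 78.5
```

Run:
```python
from h import *
s=r.sense();print(s['clock'],s['eef_pos'],s['tcp_rot'],s['contact_force'],s['wrist_torque'])
```

```text
8.25 [556.12653516 126.74469276 133.64801382] [-3.14146847e+00  1.39174178e-04  1.09982652e+00] [-0.1387437   0.06380903 -2.03697929] [0.02720612 0.0035666  0.03192243]
```

>>> servo_tool --deltas '[{"x": 0,"y": 0,"z": -0.5,"rx": 0,"ry": 0,"rz": 0,"gripper": -1},{"x": 0,"y": 0,"z": -1,"rx": 0,"ry": 0,"rz": 0,"gripper": -1},{"x": 0,"y": 0,"z": -1,"rx": 0,"ry": 0,"rz": 0,"gripper": -1}]' --newtons 80

```text
clock: 8.55
eef_pos: [556.1, 126.7, 132.7]
tcp_rot: [-3.142, 0.0, 1.1]
contact_force: [-0.4, -0.3, -3.6]
opening: 0.152
grasp_force: 78.5
```

Run:
```python
from h import *
s=r.sense();print(s['clock'],s['eef_pos'],s['contact_force'],s['wrist_torque'])
```

```text
8.55 [556.14314923 126.74082656 132.7037635 ] [-0.36595517 -0.34147857 -3.61549516] [ 0.03055456 -0.03356724 -0.01909004]
```

>>> servo_tool --deltas '[{"x": 0,"y": 0,"z": -0.7,"rx": 0,"ry": 0,"rz": 0,"gripper": -1},{"x": 0,"y": 0,"z": -1.5,"rx": 0,"ry": 0,"rz": 0,"gripper": -1},{"x": 0,"y": 0,"z": -1.5,"rx": 0,"ry": 0,"rz": 0,"gripper": -1}]' --newtons 80

```text
clock: 8.85
eef_pos: [556.1, 126.7, 131.1]
tcp_rot: [-3.141, 0.0, 1.1]
contact_force: [0.2, -0.4, -2.1]
opening: 0.159
grasp_force: 78.5
```

Run:
```python
from h import *
s=r.sense();print(s['clock'],s['eef_pos'],s['contact_force'],s['wrist_torque'])
```

```text
8.85 [556.11706736 126.74378957 131.14697973] [ 0.24235718 -0.39549943 -2.05708104] [ 0.03029779  0.02462113 -0.03155951]
```

>>> servo_tool --deltas '[{"x": 0,"y": 0,"z": -0.7,"rx": 0,"ry": 0,"rz": 0,"gripper": -1},{"x": 0,"y": 0,"z": -1.4,"rx": 0,"ry": 0,"rz": 0,"gripper": -1},{"x": 0,"y": 0,"z": -1.4,"rx": 0,"ry": 0,"rz": 0,"gripper": -1}]' --newtons 80

```text
clock: 9.15
eef_pos: [556.1, 126.7, 129.8]
tcp_rot: [-3.141, 0.0, 1.1]
contact_force: [0.9, 0.5, -1.7]
opening: 0.15
grasp_force: 78.5
```

Run:
```python
from h import *
s=r.sense();print(s['clock'],s['eef_pos'],s['contact_force'],s['wrist_torque'])
```

```text
9.15 [556.13455696 126.73892459 129.76637002] [ 0.86029594  0.45732239 -1.69781692] [ 0.00613136 -0.04787939  0.0714033 ]
```

>>> servo_tool --deltas '[{"x": 0,"y": 0,"z": -0.5,"rx": 0,"ry": 0,"rz": 0,"gripper": -1},{"x": 0,"y": 0,"z": -1,"rx": 0,"ry": 0,"rz": 0,"gripper": -1},{"x": 0,"y": 0,"z": -1,"rx": 0,"ry": 0,"rz": 0,"gripper": -1}]' --newtons 80

```text
clock: 9.45
eef_pos: [556.2, 126.7, 128.8]
tcp_rot: [-3.141, 0.0, 1.1]
contact_force: [-0.1, 0.2, -2.9]
opening: 0.152
grasp_force: 78.5
```

>>> servo_tool --deltas '[{"x": 0,"y": 0,"z": 0,"rx": 0,"ry": 0,"rz": 0,"gripper": -1}]' --newtons 80

```text
clock: 9.55
eef_pos: [556.2, 126.8, 128.8]
tcp_rot: [-3.142, 0.0, 1.1]
contact_force: [0.2, 0.2, -3.1]
opening: 0.155
grasp_force: 78.5
```

>>> servo_tool --deltas '[{"x": 0,"y": 0,"z": -0.6,"rx": 0,"ry": 0,"rz": 0,"gripper": -1},{"x": 0,"y": 0,"z": -1.3,"rx": 0,"ry": 0,"rz": 0,"gripper": -1},{"x": 0,"y": 0,"z": -1.3,"rx": 0,"ry": 0,"rz": 0,"gripper": -1}]' --newtons 80

```text
clock: 9.85
eef_pos: [556.1, 126.8, 127.5]
tcp_rot: [-3.141, 0.0, 1.1]
contact_force: [-0.0, -0.4, -1.9]
opening: 0.149
grasp_force: 78.5
```

>>> servo_tool --deltas '[{"x": 0,"y": 0,"z": -0.5,"rx": 0,"ry": 0,"rz": 0,"gripper": -1},{"x": 0,"y": 0,"z": -0.8,"rx": 0,"ry": 0,"rz": 0,"gripper": -1},{"x": 0,"y": 0,"z": -0.8,"rx": 0,"ry": 0,"rz": 0,"gripper": -1}]' --newtons 80

```text
clock: 10.15
eef_pos: [556.2, 126.8, 126.7]
tcp_rot: [-3.142, 0.0, 1.1]
contact_force: [-0.5, -0.4, -3.3]
opening: 0.154
grasp_force: 78.5
```

>>> servo_tool --deltas '[{"x": 0,"y": 0,"z": -0.4,"rx": 0,"ry": 0,"rz": 0,"gripper": -1},{"x": 0,"y": 0,"z": -0.8,"rx": 0,"ry": 0,"rz": 0,"gripper": -1},{"x": 0,"y": 0,"z": -0.8,"rx": 0,"ry": 0,"rz": 0,"gripper": -1}]' --newtons 80

```text
clock: 10.45
eef_pos: [556.2, 126.8, 126.0]
tcp_rot: [3.142, -0.0, 1.1]
contact_force: [-0.1, -0.1, -1.3]
opening: 0.154
grasp_force: 78.5
```

>>> servo_tool --deltas '[{"x": 0,"y": 0,"z": -0.4,"rx": 0,"ry": 0,"rz": 0,"gripper": -1},{"x": 0,"y": 0,"z": -0.7,"rx": 0,"ry": 0,"rz": 0,"gripper": -1},{"x": 0,"y": 0,"z": -0.7,"rx": 0,"ry": 0,"rz": 0,"gripper": -1}]' --newtons 80

```text
clock: 10.75
eef_pos: [556.3, 126.8, 125.4]
tcp_rot: [3.141, -0.0, 1.1]
contact_force: [-0.7, 1.0, 0.4]
opening: 0.15
grasp_force: 78.7
```

>>> servo_tool --deltas '[{"x": 0,"y": 0,"z": 0,"rx": 0,"ry": 0,"rz": 0,"gripper": -1}]' --newtons 80

```text
clock: 10.85
eef_pos: [556.3, 126.8, 125.4]
tcp_rot: [3.141, -0.0, 1.1]
contact_force: [0.2, 0.3, -0.4]
opening: 0.152
grasp_force: 78.7
```

>>> servo_tool --deltas '[{"x": 0,"y": 0,"z": -0.4,"rx": 0,"ry": 0,"rz": 0,"gripper": -1},{"x": 0,"y": 0,"z": -0.8,"rx": 0,"ry": 0,"rz": 0,"gripper": -1},{"x": 0,"y": 0,"z": -0.8,"rx": 0,"ry": 0,"rz": 0,"gripper": -1}]' --newtons 80

```text
clock: 11.15
eef_pos: [556.2, 126.8, 124.5]
tcp_rot: [3.142, -0.0, 1.1]
contact_force: [-1.3, 0.6, 1.5]
opening: 0.152
grasp_force: 78.9
```

Run:
```python
from h import *
s=r.sense();print(s['clock'],s['eef_pos'],s['contact_force'],s['wrist_torque'])
r.grab_frame('wrist');s=r.sense();print(s['clock'],s['eef_pos'],s['contact_force'],s['wrist_torque'])
```

```text
11.15 [556.24190879 126.78565761 124.50025867] [-1.28903262  0.61627692  1.50934342] [ 0.00572782  0.1979142  -0.02500501]
11.2 [556.26540548 126.77649359 124.53733905] [ 0.59283234 -0.55425804  0.97057181] [-0.01670588  0.24938451  0.00224496]
```

>>> servo_tool --deltas '[{"x": 0.1,"y": 0,"z": 0,"rx": 0,"ry": 0,"rz": -0.03,"gripper": -1},{"x": 0.2,"y": -0.1,"z": 0,"rx": 0,"ry": 0,"rz": -0.06,"gripper": -1},{"x": 0.2,"y": -0.1,"z": 0,"rx": 0,"ry": 0,"rz": -0.09,"gripper": -1},{"x": 0.3,"y": -0.2,"z": 0,"rx": 0,"ry": 0,"rz": -0.12,"gripper": -1},{"x": 0.3,"y": -0.2,"z": 0,"rx": 0,"ry": 0,"rz": -0.15,"gripper": -1}]' --newtons 80

```text
clock: 11.7
eef_pos: [556.3, 126.7, 124.4]
tcp_rot: [-3.141, 0.0, 0.947]
contact_force: [-1.6, 2.0, 0.5]
opening: 0.156
grasp_force: 79.1
```

```bash
cat > s.py <<'E'
from h import *
s=r.sense();print(s['clock'],s['eef_pos'].round(2),np.round(s['tcp_rot'],3),s['contact_force'].round(2),s['wrist_torque'].round(3))
E
python3 s.py
```

```text
11.7 [556.33 126.69 124.42] [-3.141  0.     0.947] [-1.57  2.03  0.52] [0.351 0.436 0.311]
```

>>> servo_tool --deltas '[{"x": 0.1,"y": -0.1,"z": 0,"rx": 0,"ry": 0,"rz": -0.04,"gripper": -1},{"x": 0.2,"y": -0.2,"z": 0,"rx": 0,"ry": 0,"rz": -0.08,"gripper": -1},{"x": 0.3,"y": -0.2,"z": 0,"rx": 0,"ry": 0,"rz": -0.12,"gripper": -1},{"x": 0.4,"y": -0.3,"z": 0,"rx": 0,"ry": 0,"rz": -0.16,"gripper": -1},{"x": 0.4,"y": -0.4,"z": 0,"rx": 0,"ry": 0,"rz": -0.2,"gripper": -1},{"x": 0.5,"y": -0.5,"z": 0,"rx": 0,"ry": 0,"rz": -0.24,"gripper": -1}]' --newtons 80

```text
clock: 12.3
eef_pos: [557.1, 126.1, 124.5]
tcp_rot: [3.141, -0.0, 0.707]
contact_force: [-1.1, 1.3, 0.8]
opening: 0.158
grasp_force: 79.2
```

```bash
python3 s.py
```

```text
12.3 [557.06 126.06 124.5 ] [ 3.141 -0.     0.707] [-1.14  1.31  0.85] [0.246 0.36  0.275]
```

>>> servo_tool --deltas '[{"x": 0.1,"y": -0.1,"z": 0,"rx": 0,"ry": 0,"rz": -0.03,"gripper": -1},{"x": 0.1,"y": -0.2,"z": 0,"rx": 0,"ry": 0,"rz": -0.06,"gripper": -1},{"x": 0.2,"y": -0.2,"z": 0,"rx": 0,"ry": 0,"rz": -0.1,"gripper": -1}]' --newtons 80

```text
clock: 12.6
eef_pos: [557.3, 125.8, 124.5]
tcp_rot: [3.141, -0.0, 0.608]
contact_force: [-0.9, 1.0, 1.4]
opening: 0.154
grasp_force: 79.2
```

```bash
python3 s.py
```

```text
12.6 [557.32 125.79 124.51] [ 3.141 -0.     0.608] [-0.89  1.01  1.39] [0.167 0.319 0.311]
```

>>> servo_tool --deltas '[{"x": 0,"y": 0,"z": 0,"rx": 0,"ry": 0,"rz": -0.02,"gripper": -1},{"x": 0.1,"y": -0.1,"z": 0,"rx": 0,"ry": 0,"rz": -0.04,"gripper": -1}]' --newtons 80

```text
clock: 12.8
eef_pos: [557.4, 125.7, 124.5]
tcp_rot: [3.141, -0.0, 0.569]
contact_force: [-1.3, 0.4, 1.2]
opening: 0.154
grasp_force: 79.2
```

```bash
python3 s.py
```

```text
12.8 [557.4  125.66 124.5 ] [ 3.141 -0.     0.569] [-1.3   0.37  1.22] [0.135 0.299 0.319]
```

>>> servo_tool --deltas '[{"x": 0,"y": 0,"z": 0,"rx": 0,"ry": 0,"rz": -0.015,"gripper": -1},{"x": 0,"y": -0.1,"z": 0,"rx": 0,"ry": 0,"rz": -0.025,"gripper": -1}]' --newtons 80

```text
clock: 13.0
eef_pos: [557.4, 125.6, 124.5]
tcp_rot: [3.141, -0.0, 0.544]
contact_force: [-0.4, 0.8, 1.2]
opening: 0.153
grasp_force: 79.1
```

```bash
python3 s.py
```

```text
13.0 [557.43 125.57 124.52] [ 3.141 -0.     0.544] [-0.42  0.8   1.23] [0.138 0.152 0.267]
```

>>> servo_tool --deltas '[{"x": 0,"y": 0,"z": 0,"rx": 0,"ry": 0,"rz": -0.015,"gripper": -1},{"x": 0.1,"y": -0.1,"z": 0,"rx": 0,"ry": 0,"rz": -0.025,"gripper": -1}]' --newtons 80

```text
clock: 13.2
eef_pos: [557.5, 125.5, 124.5]
tcp_rot: [3.141, -0.0, 0.519]
contact_force: [-0.6, -0.7, 2.0]
opening: 0.154
grasp_force: 79.1
```

```bash
python3 s.py
```

```text
13.2 [557.5  125.5  124.49] [ 3.141 -0.     0.519] [-0.58 -0.71  2.01] [0.077 0.165 0.288]
```

>>> servo_tool --deltas '[{"x": 0,"y": 0,"z": 0,"rx": 0,"ry": 0,"rz": -0.015,"gripper": -1},{"x": 0.1,"y": -0.1,"z": 0,"rx": 0,"ry": 0,"rz": -0.025,"gripper": -1}]' --newtons 80

```text
clock: 13.4
eef_pos: [557.5, 125.4, 124.5]
tcp_rot: [3.142, 0.0, 0.494]
contact_force: [-0.7, 1.0, 0.8]
opening: 0.153
grasp_force: 79.1
```

```bash
python3 s.py
```

```text
13.4 [557.52 125.4  124.48] [3.142 0.    0.494] [-0.75  0.99  0.81] [0.006 0.21  0.305]
```

>>> servo_tool --deltas '[{"x": 0,"y": 0,"z": 0,"rx": 0,"ry": 0,"rz": -0.015,"gripper": -1},{"x": 0,"y": -0.1,"z": 0,"rx": 0,"ry": 0,"rz": -0.025,"gripper": -1}]' --newtons 80

```text
clock: 13.6
eef_pos: [557.6, 125.3, 124.5]
tcp_rot: [3.141, -0.0, 0.469]
contact_force: [-0.4, -0.8, 1.0]
opening: 0.153
grasp_force: 79.1
```

```bash
python3 s.py
```

```text
13.6 [557.61 125.33 124.52] [ 3.141 -0.     0.469] [-0.42 -0.78  0.96] [-0.053  0.045  0.364]
```

>>> servo_tool --deltas '[{"x": 0,"y": 0,"z": 0,"rx": 0,"ry": 0,"rz": -0.01,"gripper": -1},{"x": 0,"y": -0.1,"z": 0,"rx": 0,"ry": 0,"rz": -0.02,"gripper": -1}]' --newtons 80

```text
clock: 13.8
eef_pos: [557.6, 125.3, 124.5]
tcp_rot: [3.142, -0.0, 0.449]
contact_force: [-1.4, -0.4, 1.0]
opening: 0.151
grasp_force: 79.1
```

```bash
python3 s.py
```

```text
13.8 [557.64 125.27 124.54] [ 3.142 -0.     0.449] [-1.41 -0.35  1.01] [-0.047  0.048  0.329]
```

>>> servo_tool --deltas '[{"x": 0.1,"y": 0,"z": 0,"rx": 0,"ry": 0,"rz": -0.015,"gripper": -1},{"x": 0.1,"y": -0.1,"z": 0,"rx": 0,"ry": 0,"rz": -0.025,"gripper": -1}]' --newtons 80

```text
clock: 14.0
eef_pos: [557.7, 125.2, 124.5]
tcp_rot: [-3.142, -0.0, 0.424]
contact_force: [0.7, 0.3, 0.7]
opening: 0.153
grasp_force: 79.2
```

```bash
python3 s.py
```

```text
14.0 [557.68 125.19 124.5 ] [-3.142 -0.     0.424] [0.69 0.29 0.66] [-0.04   0.083  0.316]
```

>>> servo_tool --deltas '[{"x": 0,"y": 0,"z": 0,"rx": 0,"ry": 0,"rz": -0.015,"gripper": -1},{"x": 0,"y": -0.1,"z": 0,"rx": 0,"ry": 0,"rz": -0.025,"gripper": -1}]' --newtons 80

```text
clock: 14.2
eef_pos: [557.7, 125.1, 124.5]
tcp_rot: [3.142, -0.0, 0.399]
contact_force: [0.7, 0.8, 1.4]
opening: 0.153
grasp_force: 79.3
```

```bash
python3 s.py
```

```text
14.2 [557.68 125.09 124.5 ] [ 3.142 -0.     0.399] [0.68 0.79 1.44] [ 0.004 -0.026  0.286]
```

>>> servo_tool --deltas '[{"x": 0,"y": 0,"z": 0,"rx": 0,"ry": 0,"rz": -0.015,"gripper": -1},{"x": 0,"y": -0.1,"z": 0,"rx": 0,"ry": 0,"rz": -0.025,"gripper": -1}]' --newtons 80

```text
clock: 14.4
eef_pos: [557.7, 125.0, 124.5]
tcp_rot: [3.142, -0.0, 0.374]
contact_force: [0.3, 0.6, 1.3]
opening: 0.151
grasp_force: 79.2
```

```bash
python3 s.py
```

```text
14.4 [557.72 125.   124.51] [ 3.142 -0.     0.374] [0.28 0.64 1.26] [-0.06   0.007  0.311]
```

>>> servo_tool --deltas '[{"x": 0,"y": 0,"z": 0,"rx": 0,"ry": 0,"rz": -0.015,"gripper": -1},{"x": 0,"y": -0.1,"z": 0,"rx": 0,"ry": 0,"rz": -0.025,"gripper": -1}]' --newtons 80

```text
clock: 14.6
eef_pos: [557.8, 124.9, 124.5]
tcp_rot: [3.142, -0.0, 0.349]
contact_force: [1.4, -1.3, 1.3]
opening: 0.151
grasp_force: 79.1
```

```bash
python3 s.py
```

```text
14.6 [557.75 124.92 124.54] [ 3.142 -0.     0.349] [ 1.39 -1.26  1.34] [-0.03  -0.084  0.28 ]
```

>>> servo_tool --deltas '[{"x": 0,"y": 0,"z": 0,"rx": 0,"ry": 0,"rz": -0.015,"gripper": -1},{"x": 0,"y": -0.1,"z": 0,"rx": 0,"ry": 0,"rz": -0.025,"gripper": -1}]' --newtons 80

```text
clock: 14.8
eef_pos: [557.8, 124.8, 124.5]
tcp_rot: [-3.142, -0.0, 0.324]
contact_force: [1.7, 0.6, 1.6]
opening: 0.154
grasp_force: 79.1
```

```bash
python3 s.py
```

```text
14.8 [557.76 124.82 124.53] [-3.142 -0.     0.324] [1.7  0.59 1.63] [ 0.032 -0.147  0.292]
```

>>> servo_tool --deltas '[{"x": 0,"y": 0,"z": 0,"rx": 0,"ry": 0,"rz": -0.01,"gripper": -1},{"x": 0,"y": -0.1,"z": 0,"rx": 0,"ry": 0,"rz": -0.02,"gripper": -1}]' --newtons 80

```text
clock: 15.0
eef_pos: [557.8, 124.7, 124.6]
tcp_rot: [-3.142, -0.0, 0.304]
contact_force: [2.1, -0.6, 1.0]
opening: 0.153
grasp_force: 79.1
```

```bash
python3 s.py
```

```text
15.0 [557.8  124.72 124.56] [-3.142 -0.     0.304] [ 2.14 -0.65  1.04] [-0.051 -0.189  0.317]
```

>>> servo_tool --deltas '[{"x": 0,"y": 0,"z": 0,"rx": 0,"ry": 0,"rz": -0.01,"gripper": -1},{"x": 0.1,"y": -0.1,"z": 0,"rx": 0,"ry": 0,"rz": -0.02,"gripper": -1}]' --newtons 80

```text
clock: 15.2
eef_pos: [557.8, 124.6, 124.5]
tcp_rot: [-3.142, -0.0, 0.284]
contact_force: [1.8, -0.0, 2.2]
opening: 0.154
grasp_force: 79.3
```

```bash
python3 s.py
```

```text
15.2 [557.81 124.64 124.53] [-3.142 -0.     0.284] [ 1.78 -0.    2.23] [ 0.072 -0.171  0.5  ]
```

>>> servo_tool --deltas '[{"x": 0,"y": 0,"z": 0,"rx": 0,"ry": 0,"rz": -0.01,"gripper": -1},{"x": 0,"y": 0,"z": 0,"rx": 0,"ry": 0,"rz": -0.01,"gripper": -1}]' --newtons 80

```text
clock: 15.4
eef_pos: [557.8, 124.7, 124.5]
tcp_rot: [3.141, -0.0, 0.275]
contact_force: [1.3, 1.4, 0.4]
opening: 0.155
grasp_force: 79.4
```

```bash
python3 s.py
```

```text
15.4 [557.8  124.65 124.51] [ 3.141 -0.     0.275] [1.35 1.36 0.45] [ 0.057 -0.273  0.766]
```

At the stop: torque has risen from 0.30 to 0.77 N m. I'll relax the torque and lift.

>>> servo_tool --deltas '[{"x": 0,"y": 0,"z": 0,"rx": 0,"ry": 0,"rz": 0.02,"gripper": -1},{"x": 0,"y": 0,"z": 0,"rx": 0,"ry": 0,"rz": 0.04,"gripper": -1},{"x": 0,"y": 0,"z": 0,"rx": 0,"ry": 0,"rz": 0.04,"gripper": -1}]' --newtons 80

```text
clock: 15.7
eef_pos: [557.4, 124.6, 124.4]
tcp_rot: [-3.141, 0.001, 0.315]
contact_force: [1.0, 1.5, 1.6]
opening: 0.157
grasp_force: 79.1
```

```bash
python3 s.py
```

```text
15.7 [557.4  124.62 124.39] [-3.141e+00  1.000e-03  3.150e-01] [1.01 1.51 1.57] [0.146 0.048 0.01 ]
```

>>> servo_tool --deltas '[{"x": 0,"y": 0,"z": 2,"rx": 0,"ry": 0,"rz": 0,"gripper": -1},{"x": 0,"y": 0,"z": 4,"rx": 0,"ry": 0,"rz": 0,"gripper": -1},{"x": 0,"y": 0,"z": 7,"rx": 0,"ry": 0,"rz": 0,"gripper": -1},{"x": 0,"y": 0,"z": 10,"rx": 0,"ry": 0,"rz": 0,"gripper": -1}]' --newtons 80

```text
clock: 16.1
eef_pos: [557.3, 124.4, 134.5]
tcp_rot: [-3.142, 0.001, 0.315]
contact_force: [-0.0, -0.5, -2.9]
opening: 0.154
grasp_force: 78.8
```

```bash
python3 s.py
```

```text
16.1 [557.35 124.45 134.46] [-3.142e+00  1.000e-03  3.150e-01] [-0.   -0.53 -2.87] [-0.026  0.012  0.034]
```

>>> servo_tool --deltas '[{"x": 0,"y": 0,"z": 25,"rx": 0,"ry": 0,"rz": 0,"gripper": -1},{"x": 0,"y": -8,"z": 52,"rx": 0,"ry": 0,"rz": 0.04,"gripper": -1},{"x": -9,"y": -35,"z": 66,"rx": 0,"ry": 0,"rz": 0.1,"gripper": -1},{"x": -22,"y": -75,"z": 66,"rx": 0,"ry": 0,"rz": 0.18,"gripper": -1},{"x": -36,"y": -120,"z": 66,"rx": 0,"ry": 0,"rz": 0.26,"gripper": -1},{"x": -50,"y": -165,"z": 66,"rx": 0,"ry": 0,"rz": 0.34,"gripper": -1},{"x": -64,"y": -210,"z": 66,"rx": 0,"ry": 0,"rz": 0.42,"gripper": -1},{"x": -78,"y": -255,"z": 66,"rx": 0,"ry": 0,"rz": 0.5,"gripper": -1},{"x": -91,"y": -300,"z": 66,"rx": 0,"ry": 0,"rz": 0.58,"gripper": -1},{"x": -104,"y": -345,"z": 66,"rx": 0,"ry": 0,"rz": 0.66,"gripper": -1}]' --newtons 80

```text
clock: 17.1
eef_pos: [452.7, -222.1, 200.8]
tcp_rot: [3.141, -0.0, 0.978]
contact_force: [1.8, 0.2, -2.8]
opening: 0.155
grasp_force: 78.6
```

>>> servo_tool --deltas '[{"x": -10,"y": -35,"z": -15,"rx": 0,"ry": 0,"rz": 0,"gripper": -1},{"x": -14,"y": -46,"z": -55,"rx": 0,"ry": 0,"rz": 0,"gripper": -1},{"x": -14,"y": -46,"z": -95,"rx": 0,"ry": 0,"rz": 0,"gripper": -1},{"x": -14,"y": -46,"z": -130,"rx": 0,"ry": 0,"rz": 0,"gripper": -1},{"x": -14,"y": -46,"z": -150,"rx": 0,"ry": 0,"rz": 0,"gripper": -1},{"x": -14,"y": -46,"z": -155,"rx": 0,"ry": 0,"rz": 0,"gripper": -1},{"x": -14,"y": -46,"z": -155,"rx": 0,"ry": 0,"rz": 0,"gripper": -1}]' --newtons 80

```text
clock: 17.8
eef_pos: [439.5, -266.3, 45.2]
tcp_rot: [-3.14, 0.0, 0.975]
contact_force: [0.2, 0.1, -2.7]
opening: 0.15
grasp_force: 78.4
```

```bash
python3 s.py
```

```text
17.8 [ 439.46 -266.29   45.24] [-3.14   0.     0.975] [ 0.25  0.07 -2.74] [-0.018  0.009  0.017]
```

Lower until it touches, gently.

>>> servo_tool --deltas '[{"x": 0,"y": 0,"z": -1.5,"rx": 0,"ry": 0,"rz": 0,"gripper": -1},{"x": 0,"y": 0,"z": -3,"rx": 0,"ry": 0,"rz": 0,"gripper": -1},{"x": 0,"y": 0,"z": -4,"rx": 0,"ry": 0,"rz": 0,"gripper": -1},{"x": 0,"y": 0,"z": -4,"rx": 0,"ry": 0,"rz": 0,"gripper": -1}]' --newtons 80

```text
clock: 18.2
eef_pos: [440.0, -266.6, 42.0]
tcp_rot: [3.141, -0.0, 0.975]
contact_force: [-0.4, 0.4, -2.7]
opening: 0.152
grasp_force: 78.4
```

>>> servo_tool --deltas '[{"x": 0,"y": 0,"z": -0.4,"rx": 0,"ry": 0,"rz": 0,"gripper": -1},{"x": 0,"y": 0,"z": -0.4,"rx": 0,"ry": 0,"rz": 0,"gripper": -1}]' --newtons 80

```text
clock: 18.4
eef_pos: [439.8, -266.4, 41.2]
tcp_rot: [3.141, -0.0, 0.975]
contact_force: [-0.3, -0.2, -2.9]
opening: 0.154
grasp_force: 78.4
```

>>> servo_tool --deltas '[{"x": 0,"y": 0,"z": -0.4,"rx": 0,"ry": 0,"rz": 0,"gripper": -1},{"x": 0,"y": 0,"z": -0.4,"rx": 0,"ry": 0,"rz": 0,"gripper": -1}]' --newtons 80

```text
clock: 18.6
eef_pos: [439.9, -266.5, 41.0]
tcp_rot: [3.141, -0.0, 0.975]
contact_force: [-0.9, 0.3, 3.0]
opening: 0.156
grasp_force: 79.4
```

>>> servo_tool --deltas '[{"x": 0,"y": 0,"z": -0.3,"rx": 0,"ry": 0,"rz": 0,"gripper": -1},{"x": 0,"y": 0,"z": -0.3,"rx": 0,"ry": 0,"rz": 0,"gripper": -1}]' --newtons 80

```text
clock: 18.8
eef_pos: [439.9, -266.5, 40.9]
tcp_rot: [3.141, -0.0, 0.975]
contact_force: [-1.7, 1.8, 7.7]
opening: 0.155
grasp_force: 80.4
```

>>> servo_tool --deltas '[{"x": 0,"y": 0,"z": 0.4,"rx": 0,"ry": 0,"rz": 0,"gripper": -0.6},{"x": 0,"y": 0,"z": 0.4,"rx": 0,"ry": 0,"rz": 0,"gripper": -0.4},{"x": 0,"y": 0,"z": 0.4,"rx": 0,"ry": 0,"rz": 0,"gripper": 0},{"x": 0,"y": 0,"z": 0.4,"rx": 0,"ry": 0,"rz": 0,"gripper": 0.5},{"x": 0,"y": 0,"z": 0.4,"rx": 0,"ry": 0,"rz": 0,"gripper": 1},{"x": 0,"y": 0,"z": 0.4,"rx": 0,"ry": 0,"rz": 0,"gripper": 1},{"x": 0,"y": 0,"z": 0.4,"rx": 0,"ry": 0,"rz": 0,"gripper": 1}]' --newtons 20

```text
clock: 19.5
eef_pos: [439.7, -266.4, 40.8]
tcp_rot: [3.142, 0.0, 0.975]
contact_force: [-0.5, 0.8, -0.2]
opening: 0.996
grasp_force: 0.0
```

>>> servo_tool --deltas '[{"x": 0,"y": 0,"z": 20,"rx": 0,"ry": 0,"rz": 0,"gripper": 1},{"x": 0,"y": 0,"z": 50,"rx": 0,"ry": 0,"rz": 0,"gripper": 1},{"x": 0,"y": 0,"z": 90,"rx": 0,"ry": 0,"rz": 0,"gripper": 1},{"x": 0,"y": 0,"z": 130,"rx": 0,"ry": 0,"rz": 0,"gripper": 1},{"x": 0,"y": 0,"z": 160,"rx": 0,"ry": 0,"rz": 0,"gripper": 1},{"x": 0,"y": 0,"z": 160,"rx": 0,"ry": 0,"rz": 0,"gripper": 1},{"x": 0,"y": 0,"z": 160,"rx": 0,"ry": 0,"rz": 0,"gripper": 1}]' --newtons 20

```text
clock: 20.2
eef_pos: [439.9, -266.5, 201.2]
tcp_rot: [3.14, -0.0, 0.975]
contact_force: [-0.3, -0.2, -1.0]
opening: 0.998
grasp_force: 0.0
```

```bash
python3 s.py
python3 - <<'E'
from h import *
w=r.grab_frame('wrist');s=r.grab_frame('side')
cv2.imwrite('pics/end.png',np.hstack([cv2.resize(w[50:290,140:340],(400,480)),cv2.resize(s[120:384,120:340],(400,480))]))
E
```

```text
20.2 [ 439.88 -266.54  201.19] [ 3.14  -0.     0.975] [-0.26 -0.19 -0.95] [-0.026  0.054 -0.06 ]
```

View pics/end.png

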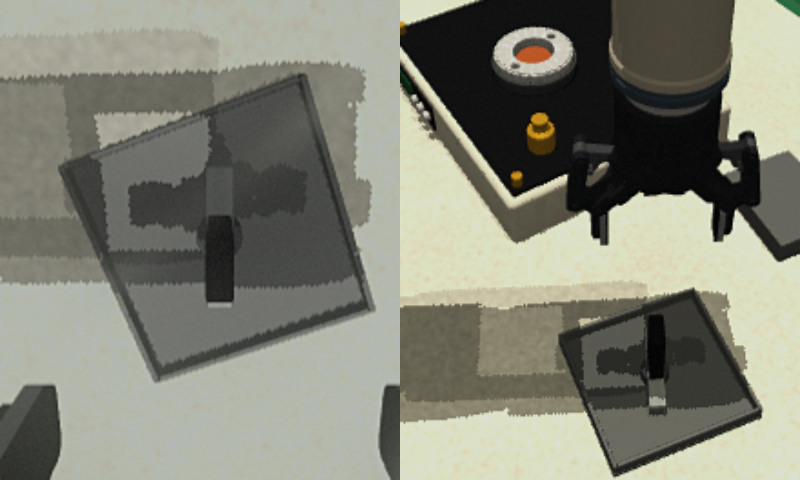

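The spanner stands upright near the tray's middle (left panel, about (220,240)). The ring's holes have turned (right panel, (515,65) and (551,37)), and the weight has not moved.

```bash
python3 -c "
from rig import r
print(r.sign_off())"
```

```text
the job is handed in; nothing more can be done
None
```

The clamp ring is tightened to its stop (turning stopped at about 0.77 N m, below the 1.4 N m limit), the spanner is back upright near the middle of its tray, and the job is handed in at about 20 s; the platform was pressed roughly 2 mm by my force estimate, and I did not touch the weight, bottle or case.

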